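# Open the filter bay of a classroom projector

### The arm

A 7-joint arm with a two-finger parallel gripper is mounted at the origin on the work surface. World frame = base frame: x ahead of the robot, y to its left, z up, the work surface at z = 0. Lengths are in m, angles in rad, forces in N, time in s.
With the tool pointing down it reaches from about 0.425 to 0.875 m from the base axis. Payload 4.7 kg.
Tool frame: the origin (TCP) lies midway between the tips of the shut fingers; the grasp point (between the pads) lies 19 mm behind it (ctrl.grip_point_offset is the distance from the TCP to the grasp point, in m); z points along the fingers, y is the line along which they close (so a half turn about z gives the same grasp; the last joint's range is limited). The gripper opens to 87 mm and grips with 3 to 60 N. Pads are 19 mm wide; open, the fingers measure 117 mm over their backs; the gripper's body (75 mm by 190 mm) begins 51 mm behind the grasp point.
Start: joints at [1.184, 0.321, -0.07, 1.45, 0.023, 1.371, -0.057], TCP at [0.254, -0.599, 0.191] pointing down, gripper open.
Joint ranges: [-2.86, 2.86], [-0.3, 2.09], [-1.38, 1.24], [0.06, 2.45], [-1.56, 4.7], [0.09, 2.05], [-2.69, 2.69]. Speed limits (rad/s): [2.57, 2.57, 3.14, 3.14, 3.14, 3.14, 3.14].

### API

Orientations are given as a rotation vector (axis times angle).
In Python, from bench import ctrl gives the robot as it stands. The module is installed in compiled form; this text tells all that it offers.
- The arm moves only by the shell command python3 -m handwheel 'ROWS' [OPENING] [FORCE]. ROWS is JSON, a list of rows, each an object of numbers: "x", "y", "z": the shift along the tool's x, y, z in m; "wx", "wy", "wz": the turn, a rotation vector about the tool's x, y, z in degrees. A call has 1 to 10 rows; each row is the pose to reach, as a shift and turn from the pose commanded when the call began, along the tool's axes at that moment; what a row does not reach only later rows make up. A row lasts 1/12 s, in which the tool goes at most 41.7 mm and 7.16 degrees, less where a joint would pass 70% of its speed; a pose out of reach is approached as far as the arm can. A call with a gripper value outside its range is refused whole. OPENING is the finger opening in m, from 0 to 0.087, set as the call begins (- or left out, the last holds). The fingers move at their own pace and stop on an object; FORCE is the grip in N (left out, the last holds). Time passes only in rows, so rows that repeat a pose let the fingers close. It gives the time, the measured TCP pose, the force, the opening and the grip force at its end, in the units of the state.
- ctrl.get_state(): the state, without advancing time (a new reading comes with each control period).
- ctrl.get_image(name): name is "scene" or "top"; returns a dict with "image" (384x512x3 uint8, red, green, blue), "K" (3x3 intrinsics, pixels), "world_to_cam" (4x4, takes a point from world to camera coordinates). Camera axes: x right, y down, z forward; pixel columns grow to the right and rows downward; lengths in m; the calibration is good to about 2 mm. A picture is of the moment at which its call begins. There is no depth.
- ctrl.close_job(): hands the job in; it is judged then, once.
The state is a dict: "time": time; "joint_positions": joint angles; "qd": joint speeds; "joint_torque": joint torques, N m; "position": TCP position; "tool_rot": TCP orientation; "ft_force": force on the tool from outside, world axes, zero at the start; "torque": the same for the moment, N m; "grip_width": opening from 0.0 (shut) to 1.0 (fully open); "grip_force": force on a finger pad.
Only numpy, scipy, OpenCV 4.12 (cv2) and the standard library are available. Lean on these libraries where they do the work, as an engineer would, in place of code of your own. Each camera call takes 0.05 s, during which the arm holds its last target. There are 200 camera calls.

### The job

The dusty air filter of the projector on the art-room table has to be cleaned. With a fingertip press the filter cover's snap tab down into the casing and, while it is held in, push the cover by its thumb ridge away from the tab, along its guide rails and right off its seat, so that the whole filter lies open. Do not lift the cover: leave it lying flat on the projector's top, clear of the rails, and leave the remote control, the lens cap and the painting things where they are.

Things in the scene. Friction and masses are not known exactly. Their poses are not given: they have to be found in the camera images.
- projector: Off-white projector, 250 mm (its x) by 330 mm (its y), fixed. Origin: centre of its underside, on the table; z up. Flat top 95 mm above the table, lens on the +x face. On the top, along x = -40 mm: snap tab at y = +89 mm, then the filter cover, then bare flat top from y = -5 to the edge at y = -165 mm. The cover slides off towards -y of this frame. Remote and lens cap lie on the top's +x side.
- filter (a point): Centre of the mouth of the filter well, level with the projector's top; axes as the projector's. The well is 84 mm (x) by 54 mm (y) with a pleated grey filter 9 mm down, hidden by the cover at the start.
- rail_ends (a point): Point on the projector's top midway between the -y ends of the two guide rails; axes as the projector's. The rails run 58 mm back from here towards +y. They are 90 mm apart at their lips (118 mm over all), 9.5 mm high, and their lips reach over the cover's long edges, 2 mm of play. The cover is off its seat when its ridge has passed at least 7 mm beyond this point towards -y.
- cover: Light grey louvred filter cover, a loose plate 100 mm (x) by 80 mm (y) by 5 mm, about 0.07 kg. Origin: centre of its underside; axes as the projector's at the start, where it sits at (-40, +35, 95) mm in the projector's frame. It must slide about 75 mm or more (85 mm is ample) towards -y, origin to y = -40 mm or beyond in the projector's frame, and stay lying on the flat top.
- ridge (a point): Middle of the rear (+y) face of the cover's thumb ridge, which stands on the cover's rear edge next to the tab. The ridge is 60 mm long (x), 5 mm thick (y) and its upper edge is 16 mm above the projector's top, 7 mm above the tab's pad; this point is 10.5 mm above the projector's top. Pushing this face towards -y slides the cover.
- tab_pad (a point): Centre of the top face of the snap tab's thumb pad, 26 mm (x) by 16 mm (y), 9 mm above the projector's top, pressed straight down. The pad's centre is 14 mm behind (+y of) the ridge's rear face, its near edge 6 mm behind. Around it, save for the ridge, all within 45 mm is lower than the pad, so a tip wider than the pad can press it.
- tab (a joint): Angle of the snap tab (rad): 0 at rest, 0.13 fully in, against a stop. A sprung tongue hinged 38 mm behind (+y of) the pad's centre. The pad goes down 4 to 5 mm; 2 N starts it, 7 to 9 N bring it home. From about 0.08 on the cover is free. Let go, it springs back and holds the cover again unless that has slid 5 mm or more. A tip holding it in and moved to -y meets the ridge and pushes the cover.
- remote: The projector's black remote control, 40 x 124 x 16 mm, lying on the projector's top; origin: centre of its underside. Not to be moved (20 mm at most).
- lens_cap: Black lens cap, a disc 62 mm across and 13 mm high, lying on the projector's top; origin: centre of its underside. Not to be moved (20 mm at most).
- jar_a: Paint jar with white cap, 40 mm across and 58 mm high, standing on the table beside the projector; origin: centre of its underside. Not to be moved (20 mm at most).
- jar_b: Paint jar with white cap, 40 mm across and 58 mm high, standing on the table beside the projector; origin: centre of its underside. Not to be moved (20 mm at most).
- jar_c: Paint jar with white cap, 40 mm across and 58 mm high, standing on the table beside the projector; origin: centre of its underside. Not to be moved (20 mm at most).
- bowl: Round steel water bowl, 96 mm across and 52 mm high, on the table; origin: centre of its underside. Not to be moved (20 mm at most).
- pebble: White primed pebble, about 80 mm across and 35 mm high, on the table; origin: centre of its underside. Not to be moved (20 mm at most).
- brush: Paint brush 190 mm long, lying on the table; origin: under its middle. Not to be moved (20 mm at most).
There are look-alikes about, which are no part of the job. Several things have the shape of the cover; the one meant has the colours described above.

How it is judged:
By the outcome, as a careful person would: the job done as asked, in the order asked, and still so for the second after the job is handed in, with the robot touching nothing.
It also fails if it takes over 32 s, if anything falls off the work surface, if the arm or the gripper's body presses on something with over 40 N, if the wrist force passes 120 N, or if a joint passes its speed limit or range.

## Working session

There is one attempt and no reset: what is moved stays moved. The work goes in short steps, Python scripts to look and compute and a shell command to move; the robot and the scene stay as the last step left them, time stands still between calls to the robot, and variables do not carry over. Pictures are saved under pics/ and viewed, at most 10 in all, crops included, and the job is handed in when it is done.

```bash
mkdir -p pics
cat > h.py <<'E'
import numpy as np,cv2
from bench import ctrl
def grab(n):
    d=ctrl.get_image(n); return d["image"],np.array(d["K"]),np.array(d["world_to_cam"])
def ray(K,T,u,v,z):
    R,t=T[:3,:3],T[:3,3]; c=-R.T@t; d=R.T@np.linalg.inv(K)@np.array([u,v,1.]); return c+d*(z-c[2])/d[2]
def proj(K,T,p):
    q=K@(T[:3,:3]@np.asarray(p)+T[:3,3]); return q[:2]/q[2]
E
python3 - <<'E'
from h import *
for n in("top","scene"):
    im,K,T=grab(n); cv2.imwrite(f"pics/{n}0.png",cv2.resize(im[:,:,::-1],(800,600),interpolation=cv2.INTER_CUBIC)); np.savez(f"{n}0.npz",im=im,K=K,T=T)
    print(n,K.tolist(),(-T[:3,:3].T@T[:3,3]).round(3))
s=ctrl.get_state();print(s["time"],s["position"],s["tool_rot"],s["ft_force"])
E
```

```text
top [[424.5042838348864, 0.0, 256.317590273521], [0.0, 424.5042838348864, 191.64409944193818], [0.0, 0.0, 1.0]] [ 0.275 -0.013  1.719]
scene [[495.24655063517633, 0.0, 260.15399605298364], [0.0, 495.24655063517633, 190.4956206167772], [0.0, 0.0, 1.0]] [1.337 0.069 1.444]
0.1 [ 0.25333329 -0.59802722  0.19020242] [-3.07713687e+00 -6.25110434e-01  6.82226256e-04] [ 0.30157883 -0.02510698 -0.38249888]
```

View pics/top0.png

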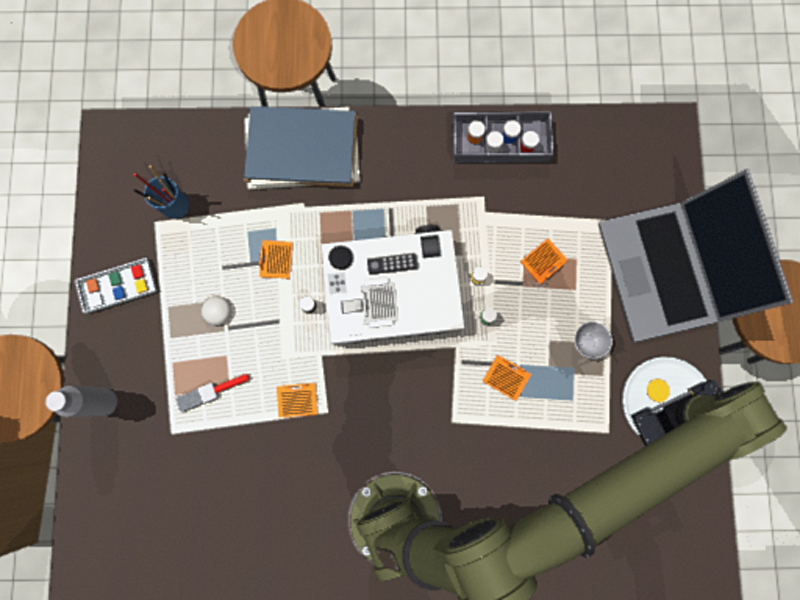

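View pics/scene0.png

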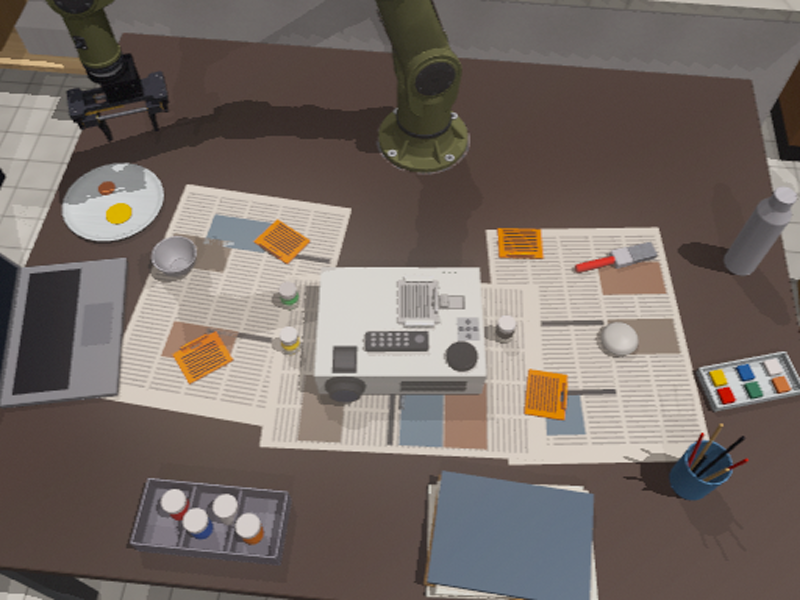

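The top view shows the projector with its top corners near (323,246), (452,232), (463,330) and (331,343). The tab is at about (351,306), with the cover to its right at about (380,303). Next I'll fit the top and zoom in.

Run:
```python
from h import *
d=np.load("top0.npz");im,K,T=d["im"],d["K"],d["T"]
c=im[140:230,195:310]; cv2.imwrite("pics/c1.png",cv2.resize(c[:,:,::-1],None,fx=6.5,fy=6.5,interpolation=cv2.INTER_CUBIC))
m=cv2.inRange(im,(215,215,215),(255,255,255)); m[:140]=0;m[230:]=0;m[:,:203]=0;m[:,305:]=0
m=cv2.morphologyEx(m,cv2.MORPH_OPEN,np.ones((3,3)))
cs,_=cv2.findContours(m,cv2.RETR_EXTERNAL,2);k=max(cs,key=cv2.contourArea)
P=np.array([ray(K,T,u,v,.095)[:2] for u,v in k[:,0]],np.float32)
r=cv2.minAreaRect(P);print(cv2.contourArea(k),r)
print(cv2.boxPoints(r), [proj(K,T,[*q,.095]).round(1).tolist() for q in cv2.boxPoints(r)])
d=np.load("scene0.npz");im=d["im"];c=im[165:260,195:315]; cv2.imwrite("pics/c2.png",cv2.resize(c[:,:,::-1],None,fx=6,fy=6,interpolation=cv2.INTER_CUBIC))
```

```text
4056.0 ((0.5766377449035645, 0.0023859143257141113), (0.24975736439228058, 0.33830106258392334), 5.773648262023926)
[[ 0.4353762   0.15811573]
 [ 0.4694089  -0.17846917]
 [ 0.7178993  -0.1533439 ]
 [ 0.6838666   0.183241  ]] [[209.1, 219.1], [296.6, 209.1], [288.4, 146.6], [202.9, 156.1]]
```

View pics/c1.png

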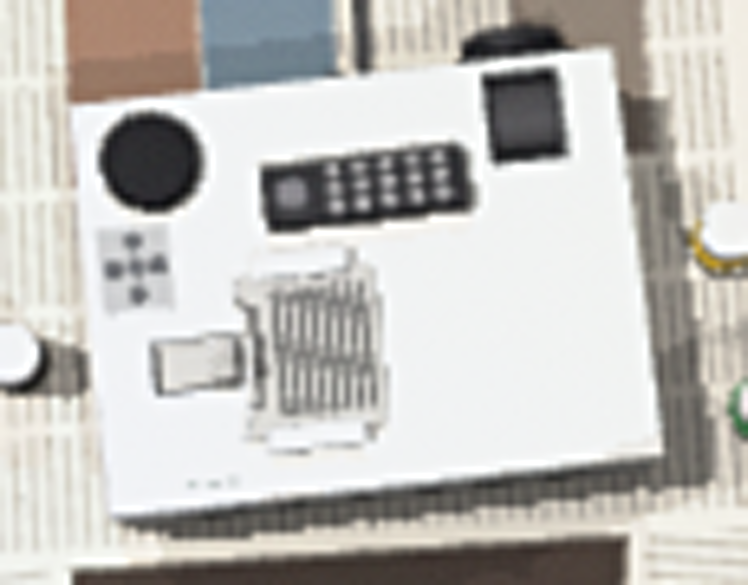

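View pics/c2.png

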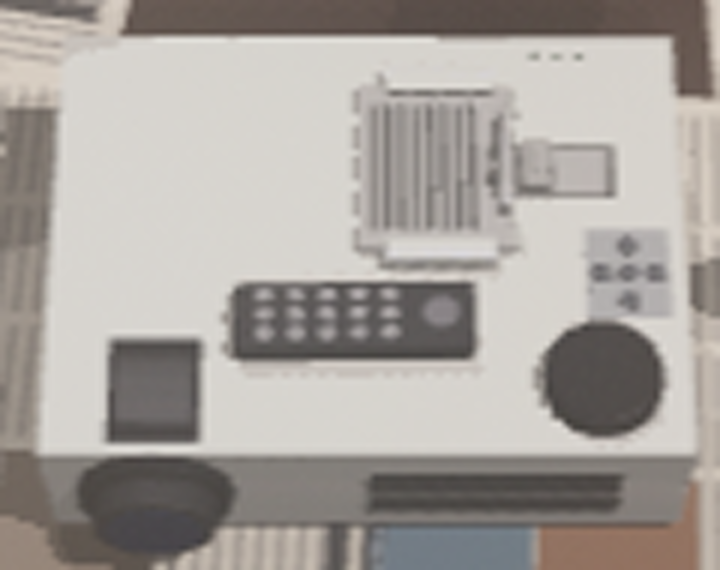

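The crops show the projector top's corners in c1 at (70,104), (610,52), (660,455) and (112,515). The raised pad is beside the ridge at about (225,360) in c1 and (535,165) in c2. The tab is on the world +y side.

```bash
cat > pose.py <<'E'
from h import *
d=np.load("top0.npz");K,T=d["K"],d["T"]
def full(q,o,s): return (np.array(q)+.5)/s-.5+np.array(o)
C=[ray(K,T,*full(q,(195,140),6.5),.095)[:2] for q in[(70,104),(610,52),(660,455),(112,515)]]
L=np.array([(125,165),(125,-165),(-125,-165),(-125,165)])/1000
C=np.array(C);c=C.mean(0)
H=L.T@(C-c);yaw=np.arctan2(H[0,1]-H[1,0],H[0,0]+H[1,1])
R=np.array([[np.cos(yaw),-np.sin(yaw)],[np.sin(yaw),np.cos(yaw)]])
W=lambda x,y:c+R@np.array([x,y])/1000
E
python3 - <<'E'
from pose import *
print(c,np.degrees(yaw),((C-c)@R*1000).round(1))
d2=np.load("scene0.npz")
for n,x,y,z in[("pad",-40,89,104),("ridge",-40,75,105.5),("rremote-capcorner",125,165,95),("c",125,-165,95),("c",-125,-165,95)]:
    p=[*W(x,y),z/1000];a=proj(K,T,p);b=proj(d2["K"],d2["T"],p)
    print(n,np.round(p,4),((a+.5-[195,140])*6.5-.5).round(),((b+.5-[195,165])*6-.5).round())
s=ctrl.get_state();p=s["position"];Rt=cv2.Rodrigues(np.array(s["tool_rot"]))[0]
g=np.array([*W(-40,89),.19]);print("tool shift",Rt.T@(g-p)); print("toolx yaw",np.degrees(np.arctan2(Rt[1,0],Rt[0,0])))
E
```

```text
[ 0.57597732 -0.00214966] 5.379979659477596 [[ 125.9  164.9]
 [ 123.3 -163.6]
 [-124.3 -163.6]
 [-124.9  162.4]]
pad [0.5278 0.0827 0.104 ] [221. 358.] [534. 163.]
ridge [0.5291 0.0688 0.1055] [244. 355.] [508. 161.]
rremote-capcorner [0.685  0.1738 0.095 ] [ 70. 105.] [693. 456.]
c [ 0.7159 -0.1547  0.095 ] [612.  49.] [ 33. 452.]
c [ 0.467  -0.1781  0.095 ] [662. 456.] [62. 34.]
tool shift [ 0.51833568 -0.51967703  0.00100845]
toolx yaw 22.96638419223905
```

```bash
python3 -m handwheel '[{"x":0.01,"y":-0.01,"wz":-2},{"x":0.03,"y":-0.03,"wz":-6},{"x":0.055,"y":-0.055,"wz":-10},{"x":0.08,"y":-0.08,"wz":-14},{"x":0.105,"y":-0.105,"wz":-18},{"x":0.13,"y":-0.13,"wz":-22},{"x":0.155,"y":-0.155,"wz":-26},{"x":0.18,"y":-0.18,"wz":-30},{"x":0.205,"y":-0.205,"wz":-33},{"x":0.22,"y":-0.22,"wz":-36}]' 0 20
cat > go.py <<'E'
from pose import *
import sys
def go(x,y,z):
    s=ctrl.get_state();p=s["position"];Rt=cv2.Rodrigues(np.array(s["tool_rot"]))[0]
    g=np.array([*W(x,y),z]);print("shift mm",((Rt.T@(g-p))*1000).round(1)); a=np.degrees(np.arctan2(Rt[1,0],Rt[0,0]))
    Rg=np.c_[np.append(R[:,1],0),np.append(R[:,0],0),[0,0,-1]]
    print("turn",np.degrees(cv2.Rodrigues(Rt.T@Rg)[0].ravel()).round(2)); l=R.T@(p[:2]-c)*1000
    print("t",s["time"],"in proj",l.round(1),"z",(p[2]*1000).round(1),"F",np.round(s["ft_force"],1),"q",np.round(s["joint_positions"],2),s["grip_width"])
if __name__=="__main__": go(*map(float,sys.argv[1:4]))
E
python3 go.py -40 89 .19
```

```text
shift mm [ 518.3 -519.7    1. ]
turn [-9.000e-02 -5.000e-02 -7.241e+01]
t 0.1 in proj [-377.1 -563. ] z 190.2 F [ 0.3 -0.  -0.4] q [ 1.18  0.32 -0.07  1.45  0.02  1.37 -0.06] 1.0012144008476958invalid input at $[0]: expected keys x, y, z, wx, wy, wz
```

```bash
python3 -m handwheel '[{"x":0.01,"y":-0.01,"z":0,"wx":0,"wy":0,"wz":-2},{"x":0.03,"y":-0.03,"z":0,"wx":0,"wy":0,"wz":-6},{"x":0.055,"y":-0.055,"z":0,"wx":0,"wy":0,"wz":-10},{"x":0.08,"y":-0.08,"z":0,"wx":0,"wy":0,"wz":-14},{"x":0.105,"y":-0.105,"z":0,"wx":0,"wy":0,"wz":-18},{"x":0.13,"y":-0.13,"z":0,"wx":0,"wy":0,"wz":-22},{"x":0.155,"y":-0.155,"z":0,"wx":0,"wy":0,"wz":-26},{"x":0.18,"y":-0.18,"z":0,"wx":0,"wy":0,"wz":-30},{"x":0.205,"y":-0.205,"z":0,"wx":0,"wy":0,"wz":-33},{"x":0.22,"y":-0.22,"z":0,"wx":0,"wy":0,"wz":-36}]' 0 20
python3 go.py -40 89 .19
```

```text
time: 0.93
position: [0.3718, -0.3061, 0.191]
tool_rot: [-2.729, -1.555, -0.001]
ft_force: [0.5, -0.9, -0.1]
grip_width: 0.321
grip_force: 0.0
shift mm [414.  -63.8   1.4]
turn [-1.000e-02 -6.000e-02 -3.602e+01]
t 0.9333 in proj [-231.8 -283.4] z 191.0 F [ 0.5 -0.9 -0.1] q [ 0.97 -0.03 -0.33  1.84 -0.01  1.32  0.11] 0.3214157463878578
```

```bash
python3 -m handwheel '[{"x":0.03,"y":-0.005,"z":0,"wx":0,"wy":0,"wz":-3},{"x":0.07,"y":-0.01,"z":0,"wx":0,"wy":0,"wz":-7},{"x":0.11,"y":-0.017,"z":0,"wx":0,"wy":0,"wz":-11},{"x":0.15,"y":-0.023,"z":0,"wx":0,"wy":0,"wz":-15},{"x":0.19,"y":-0.03,"z":0,"wx":0,"wy":0,"wz":-19},{"x":0.23,"y":-0.036,"z":0,"wx":0,"wy":0,"wz":-23},{"x":0.27,"y":-0.042,"z":0,"wx":0,"wy":0,"wz":-27},{"x":0.31,"y":-0.048,"z":0,"wx":0,"wy":0,"wz":-31},{"x":0.35,"y":-0.054,"z":0,"wx":0,"wy":0,"wz":-34},{"x":0.38,"y":-0.059,"z":0,"wx":0,"wy":0,"wz":-36}]'
python3 go.py -40 89 .15
```

```text
time: 1.77
position: [0.5165, 0.0491, 0.1913]
tool_rot: [2.117, 2.321, 0.002]
ft_force: [0.6, -0.4, 0.4]
grip_width: 0.006
grip_force: 0.0
shift mm [32.4 14.2 41.4]
turn [ 0.06 -0.05 -0.13]
t 1.7667 in proj [-54.4  56.6] z 191.3 F [ 0.6 -0.4  0.4] q [ 0.56  0.08 -0.74  1.75  0.06  1.33 -0.1 ] 0.006060743591738195
```

```bash
python3 -m handwheel '[{"x":0.0,"y":0,"z":0,"wx":0,"wy":0,"wz":0},{"x":0.015,"y":0.007,"z":0,"wx":0,"wy":0,"wz":0},{"x":0.033,"y":0.014,"z":0,"wx":0,"wy":0,"wz":0},{"x":0.033,"y":0.014,"z":0.03,"wx":0,"wy":0,"wz":0},{"x":0.033,"y":0.014,"z":0.055,"wx":0,"wy":0,"wz":0},{"x":0.033,"y":0.014,"z":0.055,"wx":0,"wy":0,"wz":0},{"x":0.033,"y":0.014,"z":0.055,"wx":0,"wy":0,"wz":0}]'
python3 go.py -40 90 .115
python3 - <<'E'
from h import *
out=[]
for n,(x,y,w,h),f in(("top",(195,140,115,90),3.4),("scene",(230,150,90,90),4.4)):
    im,K,T=grab(n);c=im[y:y+h,x:x+w,::-1];out.append(cv2.resize(c,(395,395*h//w),interpolation=cv2.INTER_CUBIC))
    np.savez(n+"1.npz",im=im,K=K,T=T)
H=max(o.shape[0] for o in out)
cv2.imwrite("pics/v1.png",np.hstack([np.pad(o,((0,H-o.shape[0]),(0,0),(0,0))) for o in out]))
E
```

```text
time: 2.35
position: [0.5258, 0.0788, 0.1351]
tool_rot: [-2.123, -2.313, 0.004]
ft_force: [0.8, 0.1, 0.8]
grip_width: 0.007
grip_force: 0.0
shift mm [ 4.7  2.4 20.1]
turn [-0.19 -0.   -0.46]
t 2.35 in proj [-42.4  85.3] z 135.1 F [0.8 0.1 0.8] q [ 0.5   0.17 -0.76  1.79  0.13  1.23 -0.21] 0.0074156184564523105
```

View pics/v1.png

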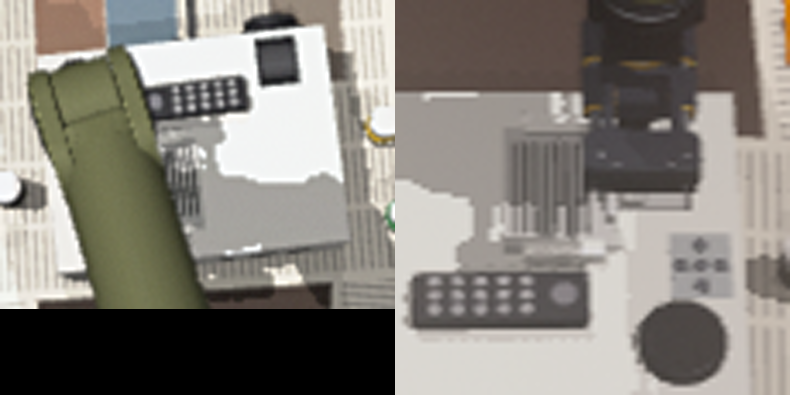

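The right half (scene camera) shows the closed fingers over the tab, with tips near (610,200), just behind the ridge. The top camera's view is blocked by the arm. I'll correct by 5 mm in x and 2.5 mm in y, then lower gently.

```bash
python3 -m handwheel '[{"x":0.005,"y":0.0025,"z":0,"wx":0,"wy":0,"wz":-0.4},{"x":0.005,"y":0.0025,"z":0.01,"wx":0,"wy":0,"wz":-0.4},{"x":0.005,"y":0.0025,"z":0.02,"wx":0,"wy":0,"wz":-0.4},{"x":0.005,"y":0.0025,"z":0.026,"wx":0,"wy":0,"wz":-0.4},{"x":0.005,"y":0.0025,"z":0.028,"wx":0,"wy":0,"wz":-0.4},{"x":0.005,"y":0.0025,"z":0.028,"wx":0,"wy":0,"wz":-0.4}]' >/dev/null
python3 go.py -40 90 .104
python3 - <<'E'
from h import *
s=ctrl.get_state();d=np.load("scene1.npz");im,K,T=grab("scene");print(proj(K,T,s["position"]))
cv2.imwrite("pics/v2.png",cv2.resize(im[160:220,245:325,::-1],None,fx=9,fy=9,interpolation=cv2.INTER_CUBIC))
E
```

```text
shift mm [-1.2 -0.4  3. ]
turn [-0.12 -0.   -0.01]
t 2.95 in proj [-39.6  91.2] z 107.0 F [ 0.6 -0.2  0.8] q [ 0.48  0.21 -0.76  1.82  0.15  1.18 -0.24] 0.004256064843859061
[284.36219348 191.38715079]
```

View pics/v2.png

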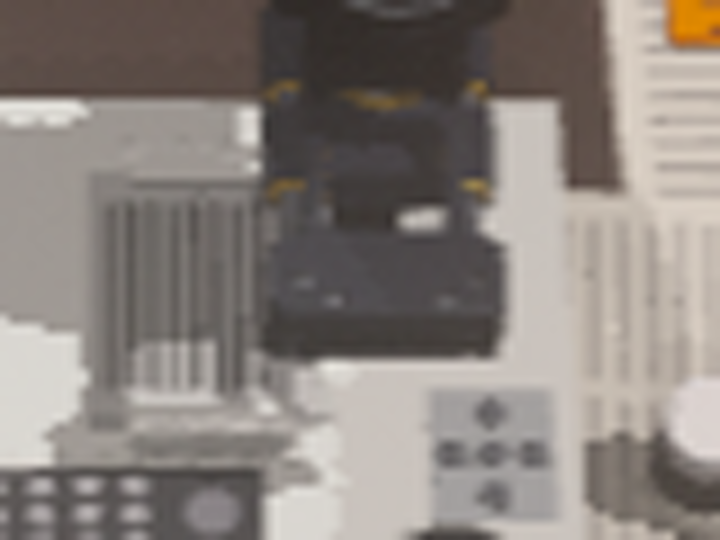

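The gripper body hides the tip, so I'll go by force from here. I'm pressing down in small steps.

```bash
python3 -m handwheel '[{"x":0,"y":0,"z":0.002,"wx":0,"wy":0,"wz":0},{"x":0,"y":0,"z":0.004,"wx":0,"wy":0,"wz":0},{"x":0,"y":0,"z":0.005,"wx":0,"wy":0,"wz":0},{"x":0,"y":0,"z":0.005,"wx":0,"wy":0,"wz":0}]' >/dev/null
python3 go.py -40 90 .099
python3 -m handwheel '[{"x":0,"y":0,"z":0.001,"wx":0,"wy":0,"wz":0},{"x":0,"y":0,"z":0.002,"wx":0,"wy":0,"wz":0},{"x":0,"y":0,"z":0.002,"wx":0,"wy":0,"wz":0}]' >/dev/null
python3 go.py -40 90 .099
```

```text
shift mm [-1.3 -1.2  4. ]
turn [-0.01  0.01 -0.02]
t 3.3333 in proj [-38.8  91.3] z 103.0 F [-0.9  0.  -0.5] q [ 0.48  0.21 -0.76  1.83  0.16  1.17 -0.24] 0.00714727113162704
shift mm [-1.3 -1.2  2. ]
turn [-0.01  0.01 -0.02]
t 3.5833 in proj [-38.8  91.3] z 101.0 F [ 0.6 -0.  -0.3] q [ 0.48  0.21 -0.76  1.83  0.16  1.16 -0.24] 0.005043389673362035
```

```bash
python3 -m handwheel '[{"x":0,"y":0,"z":0.001,"wx":0,"wy":0,"wz":0},{"x":0,"y":0,"z":0.001,"wx":0,"wy":0,"wz":0}]' >/dev/null
python3 go.py -40 90 .099
python3 -m handwheel '[{"x":0,"y":0,"z":0.001,"wx":0,"wy":0,"wz":0},{"x":0,"y":0,"z":0.001,"wx":0,"wy":0,"wz":0}]' >/dev/null
python3 go.py -40 90 .099
```

```text
shift mm [-1.4 -1.2  1. ]
turn [-0.01  0.01 -0.02]
t 3.75 in proj [-38.8  91.4] z 100.0 F [ 0.1 -0.1  0.2] q [ 0.48  0.22 -0.76  1.83  0.16  1.16 -0.24] 0.005790655485039497
shift mm [-1.3 -1.2 -0. ]
turn [-0.01  0.01 -0.02]
t 3.9167 in proj [-38.8  91.3] z 99.0 F [0.3 0.  0.7] q [ 0.48  0.22 -0.76  1.83  0.16  1.16 -0.24] 0.006483254653975838
```

```bash
python3 -m handwheel '[{"x":0,"y":0,"z":0.001,"wx":0,"wy":0,"wz":0},{"x":0,"y":0,"z":0.001,"wx":0,"wy":0,"wz":0}]' |grep -E "pos|ft"
python3 -m handwheel '[{"x":0,"y":0,"z":0.001,"wx":0,"wy":0,"wz":0},{"x":0,"y":0,"z":0.001,"wx":0,"wy":0,"wz":0}]' |grep -E "pos|ft"
python3 - <<'E'
from h import *
im,K,T=grab("scene")
cv2.imwrite("pics/v3.png",cv2.resize(im[160:220,245:325,::-1],None,fx=9,fy=9,interpolation=cv2.INTER_CUBIC))
d=np.load("scene1.npz")["im"]
s=ctrl.get_state();p=s["position"];print(proj(K,T,p))
E
```

```text
position: [0.5287, 0.0852, 0.0979]
ft_force: [-0.2, -0.0, -0.1]
position: [0.5287, 0.0852, 0.0969]
ft_force: [1.1, -1.2, -0.7]
[284.23082673 193.21728668]
```

View pics/v3.png

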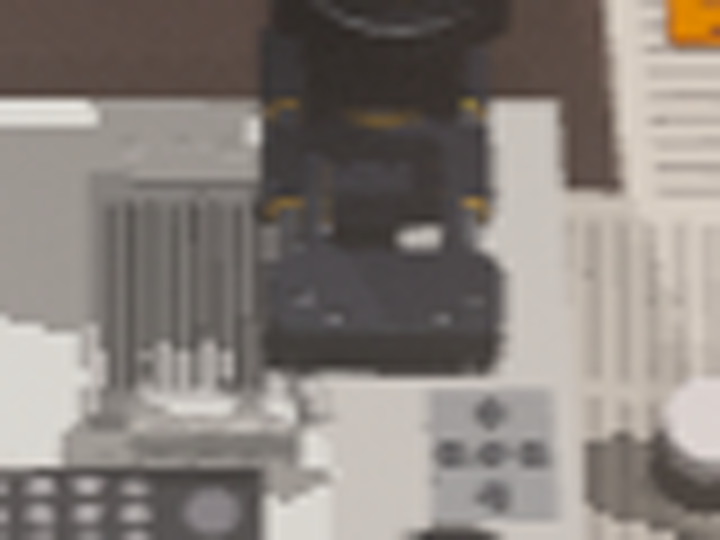

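The gripper body looks centred about 3 px right of the projected TCP. I'll check that against the calibration.

Run:
```python
from pose import *
s=ctrl.get_state();p=np.array(s["position"]);Rt=cv2.Rodrigues(np.array(s["tool_rot"]))[0];d=np.load("scene1.npz")
f=lambda q:((proj(d["K"],d["T"],q)+.5-[245,160])*9-.5).round()
print(Rt.round(3))
for dx,dy,dz in[(0,0,0),(37.5,95,-70),(-37.5,95,-70),(37.5,95,-110),(-37.5,95,-110),(0,0,-70),(37.5,-95,-110),(-37.5,-95,-110)]:
    print(dx,dy,dz,f(p+Rt@np.array([dx,dy,dz])/1000))
for n,x,y,z in[("pad",-40,89,104),("padcorner",-27,97,104),("",-27,81,104)]: print(n,f([*W(x,y),z/1000]))
```

```text
[[-0.093  0.996 -0.   ]
 [ 0.996  0.093 -0.   ]
 [-0.    -0.    -1.   ]]
0 0 0 [357. 303.]
37.5 95 -70 [490. 443.]
-37.5 95 -70 [261. 442.]
37.5 95 -110 [500. 383.]
-37.5 95 -110 [265. 381.]
0 0 -70 [368. 197.]
37.5 -95 -110 [ 477. -100.]
-37.5 -95 -110 [ 258. -101.]
pad [351. 290.]
padcorner [375. 322.]
 [329. 322.]
```

```bash
for i in 1 2; do python3 -m handwheel '[{"x":0,"y":0,"z":0.001,"wx":0,"wy":0,"wz":0},{"x":0,"y":0,"z":0.001,"wx":0,"wy":0,"wz":0}]' |grep -E "pos|ft"; done
```

```text
position: [0.5287, 0.0852, 0.096]
ft_force: [1.0, 0.2, -0.0]
position: [0.5287, 0.0852, 0.0949]
ft_force: [-0.2, 0.6, -0.3]
```

```bash
python3 -m handwheel '[{"x":0,"y":0,"z":0.001,"wx":0,"wy":0,"wz":0},{"x":0,"y":0,"z":0.001,"wx":0,"wy":0,"wz":0}]' |grep -E "pos|ft"; python3 -m handwheel '[{"x":0,"y":0,"z":0.001,"wx":0,"wy":0,"wz":0},{"x":0,"y":0,"z":0.001,"wx":0,"wy":0,"wz":0}]' |grep -E "pos|ft"
```

```text
position: [0.5287, 0.0852, 0.0939]
ft_force: [-0.0, 0.3, 0.2]
position: [0.5287, 0.0851, 0.0929]
ft_force: [-0.8, 0.2, -0.2]
```

```bash
cat > tq.py <<'E'
from bench import ctrl;import numpy as np
s=ctrl.get_state();print(s["time"],np.round(s["position"],4),np.round(s["joint_torque"],2),np.round(s["ft_force"],1),np.round(s["torque"],2),np.round(s["joint_positions"],3),s["grip_width"],s["grip_force"])
E
python3 tq.py
python3 -m handwheel '[{"x":0,"y":0,"z":-0.01,"wx":0,"wy":0,"wz":0},{"x":0,"y":0,"z":-0.02,"wx":0,"wy":0,"wz":0},{"x":0,"y":0,"z":-0.02,"wx":0,"wy":0,"wz":0},{"x":0,"y":0,"z":-0.02,"wx":0,"wy":0,"wz":0}]' >/dev/null; python3 tq.py
```

```text
4.9667 [0.5287 0.0851 0.0929] [-4.000e-02 -3.320e+01 -4.600e+00 -2.881e+01 -6.000e-02 -1.000e-02
 -1.000e-02] [-0.8  0.2 -0.2] [-0.   -0.1  -0.03] [ 0.474  0.224 -0.759  1.836  0.168  1.147 -0.248] 0.005699677748653905 0.0
5.3 [0.5298 0.0853 0.1145] [-2.000e-02 -3.270e+01 -4.230e+00 -2.971e+01 -9.000e-02  2.000e-02
  1.000e-02] [-0.5  0.5 -0.8] [-0.04 -0.   -0.02] [ 0.482  0.2   -0.763  1.812  0.15   1.185 -0.234] 0.0039003932512208 0.0
```

No contact even at z = 93 mm, so the reported tip height or my pad position must be off. I'll raise the tool and turn it 90° so the scene camera can see the tip.

```bash
python3 -m handwheel '[{"x":0,"y":0,"z":-0.01,"wx":0,"wy":0,"wz":7},{"x":0,"y":0,"z":-0.01,"wx":0,"wy":0,"wz":14},{"x":0,"y":0,"z":-0.01,"wx":0,"wy":0,"wz":21},{"x":0,"y":0,"z":-0.01,"wx":0,"wy":0,"wz":28},{"x":0,"y":0,"z":-0.01,"wx":0,"wy":0,"wz":35},{"x":0,"y":0,"z":-0.01,"wx":0,"wy":0,"wz":42},{"x":0,"y":0,"z":-0.01,"wx":0,"wy":0,"wz":49},{"x":0,"y":0,"z":-0.01,"wx":0,"wy":0,"wz":56},{"x":0,"y":0,"z":-0.01,"wx":0,"wy":0,"wz":63},{"x":0,"y":0,"z":-0.01,"wx":0,"wy":0,"wz":70}]' >/dev/null
python3 -m handwheel '[{"x":0,"y":0,"z":0,"wx":0,"wy":0,"wz":7},{"x":0,"y":0,"z":0,"wx":0,"wy":0,"wz":14},{"x":0,"y":0,"z":0,"wx":0,"wy":0,"wz":20},{"x":0,"y":0,"z":0,"wx":0,"wy":0,"wz":20},{"x":0,"y":0,"z":0,"wx":0,"wy":0,"wz":20}]' >/dev/null
python3 go.py -40 90 .1
python3 - <<'E'
from pose import *
im,K,T=grab("scene");np.savez("scene2.npz",im=im,K=K,T=T)
cv2.imwrite("pics/v4.png",cv2.resize(im[150:220,245:335,::-1],None,fx=8,fy=8,interpolation=cv2.INTER_CUBIC))
f=lambda q:((proj(K,T,q)+.5-[245,150])*8-.5).round()
p=np.array(ctrl.get_state()["position"]);print("tip",f(p),"30mm up",f(p+[0,0,.03]),"pad",f([*W(-40,89),.104]),"ridge",f([*W(-40,75),.1055]))
E
```

```text
shift mm [-1.1  1.4 23. ]
turn [-0.000e+00  2.000e-02 -8.984e+01]
t 6.55 in proj [-38.9  91.4] z 123.0 F [ 0.1 -0.3  0.2] q [ 0.35  0.17 -0.61  1.81  0.1   1.2  -1.76] 0.0049747854290098864
tip [321. 315.] 30mm up [325. 274.] pad [312. 338.] ridge [277. 335.]
```

View pics/v4.png

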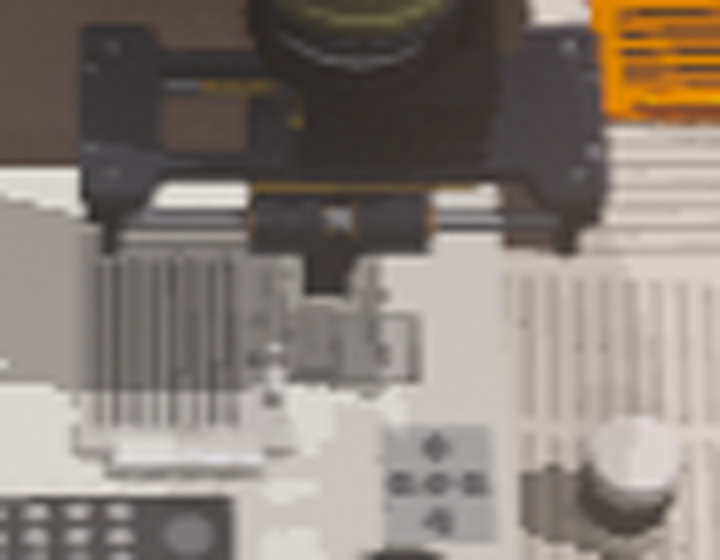

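The tip shows at about (328,293), against a predicted (321,315), so the real tip sits higher or further back. I'll check against the first pictures, where both cameras saw the fingers.

Run:
```python
from pose import *
print(ctrl.grip_point_offset)
S=np.load("scene0.npz");Tp=np.load("top0.npz")
p=np.array([.2533,-.598,.1902]);Rt=cv2.Rodrigues(np.array([-3.07713687,-.625110434,.00068]))[0]
for z in(0,-.019,-.04):
  for y in(-.0435,.0435):
    q=p+Rt@[0,y,z]; print(z,y,((proj(S["K"],S["T"],q)+.5)*800/512-.5).round(1),((proj(Tp["K"],Tp["T"],q)+.5)*800/512-.5).round(1))
a=S["im"][40:95,30:120,::-1];b=Tp["im"][230:300,390:490,::-1]
cv2.imwrite("pics/v5.png",np.hstack([cv2.resize(a,(395,300),interpolation=2),cv2.resize(b,(395,300),interpolation=2)]))
d=np.load("scene2.npz");K2,T2=d["K"],d["T"];q=np.array([.5285,.086,.123])
f=lambda q:((proj(K2,T2,q)+.5-[245,150])*8-.5)
print("d/dx10",f(q+[.01,0,0])-f(q),"d/dz10",f(q+[0,0,.01])-f(q))
```

```text
0.0187
0 -0.0435 [158.  137.8] [637.7 421.7]
0 0.0435 [117.  146.8] [671.7 406. ]
-0.019 -0.0435 [155.6 131.7] [640.8 421.8]
-0.019 0.0435 [114.2 140.6] [675.1 406. ]
-0.04 -0.0435 [153.  124.7] [644.2 422. ]
-0.04 0.0435 [111.  133.7] [679. 406.]
d/dx10 [-1.76157726 21.84655109] d/dz10 [  1.40338356 -13.37947552]
```

View pics/v5.png

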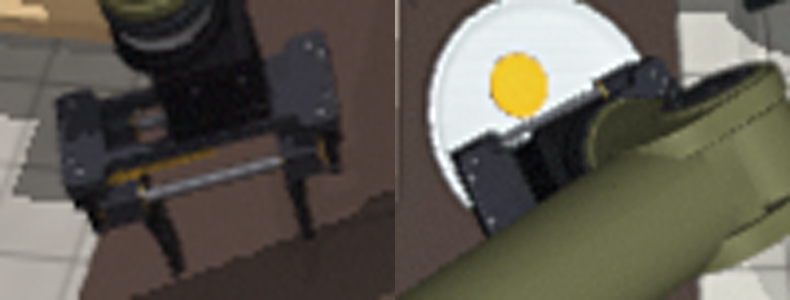

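Both views put the real tips about 16–17 mm above the reported TCP. That fits with no contact at 93, and it puts first contact at a reported z of about 88. In this orientation tool +y is the push direction and the tip is in view, so I'll keep it and descend until I feel force.

```bash
python3 -m handwheel '[{"x":-0.001,"y":0.002,"z":0.012,"wx":0,"wy":0,"wz":0},{"x":-0.001,"y":0.002,"z":0.024,"wx":0,"wy":0,"wz":0},{"x":-0.001,"y":0.002,"z":0.031,"wx":0,"wy":0,"wz":0},{"x":-0.001,"y":0.002,"z":0.032,"wx":0,"wy":0,"wz":0},{"x":-0.001,"y":0.002,"z":0.032,"wx":0,"wy":0,"wz":0}]'|grep -E "pos|ft"
python3 -m handwheel '[{"x":0,"y":0,"z":0.001,"wx":0,"wy":0,"wz":0},{"x":0,"y":0,"z":0.001,"wx":0,"wy":0,"wz":0}]' |grep -E "pos|ft"; python3 -m handwheel '[{"x":0,"y":0,"z":0.001,"wx":0,"wy":0,"wz":0},{"x":0,"y":0,"z":0.001,"wx":0,"wy":0,"wz":0}]' |grep -E "pos|ft"
python3 -m handwheel '[{"x":0,"y":0,"z":0.001,"wx":0,"wy":0,"wz":0},{"x":0,"y":0,"z":0.001,"wx":0,"wy":0,"wz":0}]' |grep -E "pos|ft"
```

```text
position: [0.5271, 0.083, 0.0898]
ft_force: [1.0, 0.6, 0.8]
position: [0.5283, 0.0833, 0.0903]
ft_force: [-0.1, -0.6, -0.1]
position: [0.5282, 0.0831, 0.0893]
ft_force: [0.1, 0.8, -0.4]
position: [0.5281, 0.0831, 0.0882]
ft_force: [-0.3, -0.7, 0.3]
```

```bash
python3 -m handwheel '[{"x":0,"y":0,"z":0.001,"wx":0,"wy":0,"wz":0},{"x":0,"y":0,"z":0.001,"wx":0,"wy":0,"wz":0}]' |grep -E "pos|ft"; python3 -m handwheel '[{"x":0,"y":0,"z":0.001,"wx":0,"wy":0,"wz":0},{"x":0,"y":0,"z":0.001,"wx":0,"wy":0,"wz":0}]' |grep -E "pos|ft"
python3 -m handwheel '[{"x":0,"y":0,"z":0.001,"wx":0,"wy":0,"wz":0},{"x":0,"y":0,"z":0.001,"wx":0,"wy":0,"wz":0}]' |grep -E "pos|ft"
```

```text
position: [0.5279, 0.0831, 0.087]
ft_force: [-0.2, -0.7, -0.2]
position: [0.5279, 0.0831, 0.0859]
ft_force: [0.4, 0.4, 0.9]
position: [0.5279, 0.0831, 0.0849]
ft_force: [-0.9, -0.5, 0.1]
```

```bash
python3 - <<'E'
from pose import *
S=np.load("scene0.npz");Tp=np.load("top0.npz")
for q in([0,0,0],[0,0,.03]): print("base",q,((proj(S["K"],S["T"],q)+.5)*800/512-.5).round(1),((proj(Tp["K"],Tp["T"],q)+.5)*800/512-.5).round(1))
im,K,T=grab("scene");np.savez("scene3.npz",im=im)
p=np.array(ctrl.get_state()["position"]);print("tip now pred",p,proj(K,T,p),"front edge",proj(K,T,p+[.0095,0,0]))
g=im.max(2);print(g[176:204,278:294])
E
python3 tq.py
```

```text
base [0, 0, 0] [422.9 137.8] [393.9 519.7]
base [0, 0, 0.03] [423.3 129.3] [393.8 521.8]
tip now pred [0.52793378 0.08307517 0.08502669] [283.40547951 194.86942595] front edge [283.19587594 197.42757173]
[[ 63  62  55  53  53  53  56  55  55  56  55  55  55  56  56  57]
 [ 63  61  58  55  55  54  55  53  56  57  57  56  57  55  60  57]
 [ 59  59  58  59  60  59  58  60  61  60  60  60  61  60  61  61]
 [ 67  67  67  68  66  67  68  67  69  68  69  68  68  68  70  68]
 [ 93  92  92  94  92  92  89  79  79  79  82  81  81  83  82  82]
 [ 61  59  61  61  61  61  65  60  60  58  61  62  64  62  67  74]
 [ 71  68  64  71  71  75  75  61  62  69  77  70  67  72  73  73]
 [ 71  71  73  72  73  71  80  99  99  79  78  74  73  72  74  73]
 [ 76  75  71  72  72  73  82 100  97  77  79  74  72  74  74  74]
 [ 63  62  63  64  63  70  75  66  67  71  71  65  65  67  66  67]
 [ 63  63  63  63  63  71  77  63  62  68  70  65  64  65  64  65]
 [ 63  65  63  63  64  63  63  62  62  63  64  65  63  65  65  65]
 [105 111  93  92  61  61  63  62  63  66  90 112 112 112 112 112]
 [119 131 113  98  62  62
[... 474 characters left out ...]
109 104 108 112 112 112 112 113 112]
 [130 120 112 112 116 110 108 108 108 108 108 108 108 109 109 109]
 [145 149 125 132 132 132 131 131 132 131 131 131 131 131 130 131]
 [131 132 169 200 200 200 184 165 200 200 184 130 133 131 131 132]
 [114 124 165 201 201 200 200 201 201 200 201 201 201 201 201 185]
 [172 176 189 200 200 200 200 200 202 201 201 201 201 201 201 202]
 [191 187 185 199 201 201 201 201 201 202 202 201 201 201 202 201]
 [191 191 188 188 201 201 201 201 201 201 201 201 201 198 186 173]]
8.0667 [0.5279 0.0831 0.085 ] [ -0.   -35.06  -3.35 -28.67  -0.    -0.09  -0.  ] [-0.  -0.6 -0.9] [ 0.05  0.01 -0.08] [ 0.339  0.204 -0.6    1.851  0.127  1.125 -1.784] 0.005810564895742446 0.0
```

The reported tip is already below the projector's top with no contact, so the reported height is biased. The image gives a tip about 29 mm higher than reported, with contact near a reported z of 75. I'll go on down with force checks.

```bash
python3 -m handwheel '[{"x":0,"y":0,"z":0.001,"wx":0,"wy":0,"wz":0},{"x":0,"y":0,"z":0.002,"wx":0,"wy":0,"wz":0},{"x":0,"y":0,"z":0.003,"wx":0,"wy":0,"wz":0}]' |grep -E "pos|ft"; python3 -m handwheel '[{"x":0,"y":0,"z":0.001,"wx":0,"wy":0,"wz":0},{"x":0,"y":0,"z":0.002,"wx":0,"wy":0,"wz":0}]' |grep -E "pos|ft"
python3 -m handwheel '[{"x":0,"y":0,"z":0.001,"wx":0,"wy":0,"wz":0},{"x":0,"y":0,"z":0.002,"wx":0,"wy":0,"wz":0}]' |grep -E "pos|ft"
```

```text
position: [0.528, 0.0831, 0.082]
ft_force: [-0.5, -0.2, 0.5]
position: [0.528, 0.0831, 0.08]
ft_force: [0.7, 0.6, -0.1]
position: [0.528, 0.0831, 0.078]
ft_force: [0.3, -0.8, 0.4]
```

```bash
python3 -m handwheel '[{"x":0,"y":0,"z":0.001,"wx":0,"wy":0,"wz":0},{"x":0,"y":0,"z":0.002,"wx":0,"wy":0,"wz":0}]' |grep -E "pos|ft"; python3 -m handwheel '[{"x":0,"y":0,"z":0.001,"wx":0,"wy":0,"wz":0},{"x":0,"y":0,"z":0.001,"wx":0,"wy":0,"wz":0}]' |grep -E "pos|ft"
python3 -m handwheel '[{"x":0,"y":0,"z":0.001,"wx":0,"wy":0,"wz":0},{"x":0,"y":0,"z":0.001,"wx":0,"wy":0,"wz":0}]' |grep -E "pos|ft"
```

```text
position: [0.528, 0.0831, 0.076]
ft_force: [0.6, -0.5, -0.2]
position: [0.5278, 0.0831, 0.0748]
ft_force: [0.8, -0.4, -1.3]
position: [0.5279, 0.0831, 0.074]
ft_force: [0.1, -0.1, -0.7]
```

```bash
python3 -m handwheel '[{"x":0,"y":0,"z":0.001,"wx":0,"wy":0,"wz":0},{"x":0,"y":0,"z":0.001,"wx":0,"wy":0,"wz":0}]' |grep -E "pos|ft"; python3 -m handwheel '[{"x":0,"y":0,"z":0.001,"wx":0,"wy":0,"wz":0},{"x":0,"y":0,"z":0.001,"wx":0,"wy":0,"wz":0}]' |grep -E "pos|ft"
python3 - <<'E'
from h import *
im,K,T=grab("scene");g=im.max(2);print(g[188:204,278:294])
E
```

```text
position: [0.5281, 0.0832, 0.0732]
ft_force: [0.5, 0.2, 0.0]
position: [0.5282, 0.083, 0.0724]
ft_force: [-0.6, -1.0, 2.7]
[[ 65  65  66  65  67  72  75  65  66  67  67  66  68  67  68  69]
 [ 66  65  67  66  66  64  66  64  65  64  68  67  68  68  67  67]
 [ 84  93  83  72  67  65  64  64  64  69  79  87  87  88  86  87]
 [115 126 105  73  65  65  65  67  66  78 103 112 112 112 112 112]
 [120 111 100  73  64  65  66  67  67  88 112 112 112 112 112 112]
 [120 110  96  75  66  66  67  67  68  88 112 112 112 112 113 113]
 [112 110 100  80  65  67  66  67  73  94 112 112 111 113 111 112]
 [117 121 112 104  90 104 102  95  80 100 113 113 112 112 113 113]
 [138 135 122 128 109 106 105 110 112 109 112 113 112 114 112 113]
 [136 129 112 119 141 143 142 135 121 110 109 110 108 107 106 109]
 [116 123 125 132 131 131 131 132 132 131 132 132 131 131 132 132]
 [117 129 133 131 131 132 132 131 132 132 132 131 132 132 132 133]
 [132 120 118 132 164 200 200 201 201 201 201 201 201 202 202 185]
 [191 188 189 201 200 201 200 201 201 201 201 201 201 201 201 202]
 [172 175 186 200 201 201 201 201 201 201 202 201 202 202 202 201]
 [173 175 180 188 202 202 201 201 202 201 202 201 202 199 186 173]]
```

Contact at last: 2.7 N at a reported z of 72.4, so the bias is about 31 mm. Now I'll press the tab home.

```bash
python3 -m handwheel '[{"x":0,"y":0,"z":0.001,"wx":0,"wy":0,"wz":0},{"x":0,"y":0,"z":0.002,"wx":0,"wy":0,"wz":0},{"x":0,"y":0,"z":0.002,"wx":0,"wy":0,"wz":0}]' |grep -E "pos|ft"; python3 -m handwheel '[{"x":0,"y":0,"z":0.001,"wx":0,"wy":0,"wz":0},{"x":0,"y":0,"z":0.002,"wx":0,"wy":0,"wz":0},{"x":0,"y":0,"z":0.002,"wx":0,"wy":0,"wz":0}]' |grep -E "pos|ft"
python3 -m handwheel '[{"x":0,"y":0,"z":0.001,"wx":0,"wy":0,"wz":0},{"x":0,"y":0,"z":0.001,"wx":0,"wy":0,"wz":0}]' |grep -E "pos|ft"
```

```text
position: [0.5283, 0.0828, 0.0704]
ft_force: [-1.4, -1.1, 5.4]
position: [0.5284, 0.0826, 0.0687]
ft_force: [-1.3, -1.8, 7.9]
position: [0.5284, 0.0826, 0.0684]
ft_force: [-3.0, -2.0, 10.3]
```

The tab is home: 10 N against the stop. I'm now pushing along tool +y.

```bash
python3 -m handwheel '[{"x":0,"y":0.002,"z":0,"wx":0,"wy":0,"wz":0},{"x":0,"y":0.004,"z":0,"wx":0,"wy":0,"wz":0},{"x":0,"y":0.006,"z":0,"wx":0,"wy":0,"wz":0},{"x":0,"y":0.008,"z":0,"wx":0,"wy":0,"wz":0},{"x":0,"y":0.010,"z":0,"wx":0,"wy":0,"wz":0}]' |grep -E "pos|ft"; python3 go.py -40 90 .068;python3 -m handwheel '[{"x":0,"y":0.002,"z":0,"wx":0,"wy":0,"wz":0},{"x":0,"y":0.004,"z":0,"wx":0,"wy":0,"wz":0},{"x":0,"y":0.006,"z":0,"wx":0,"wy":0,"wz":0}]' |grep -E "pos|ft"; python3 go.py -40 90 .068
```

```text
position: [0.53, 0.076, 0.0682]
ft_force: [-1.2, 4.5, 5.9]
shift mm [-1.5 -7.9  0.3]
turn [-1.000e-02 -2.700e-01 -8.993e+01]
t 10.6167 in proj [-38.5  82.1] z 68.2 F [-1.2  4.5  5.9] q [ 0.35  0.22 -0.59  1.87  0.14  1.09 -1.77] 0.004499634621639442
position: [0.5305, 0.0697, 0.068]
ft_force: [-0.0, 3.5, 5.3]
shift mm [ -1.4 -14.2   0. ]
turn [ -0.    -0.24 -89.94]
t 10.8667 in proj [-38.6  75.8] z 68.0 F [-0.   3.5  5.3] q [ 0.35  0.22 -0.59  1.87  0.13  1.09 -1.76] 0.011437358838473634
```

```bash
python3 -m handwheel '[{"x":0,"y":0.002,"z":0,"wx":0,"wy":0,"wz":0},{"x":0,"y":0.005,"z":0,"wx":0,"wy":0,"wz":0},{"x":0,"y":0.008,"z":0,"wx":0,"wy":0,"wz":0},{"x":0,"y":0.011,"z":0,"wx":0,"wy":0,"wz":0},{"x":0,"y":0.014,"z":0,"wx":0,"wy":0,"wz":0}]' |grep -E "pos|ft"; python3 go.py -40 0 .068
python3 - <<'E'
from pose import *
import h
im,K,T=grab("scene")
cv2.imwrite("pics/v6.png",cv2.resize(im[150:230,225:335,::-1],None,fx=7,fy=7,interpolation=cv2.INTER_CUBIC))
E
```

```text
position: [0.5306, 0.0529, 0.0669]
ft_force: [-0.5, 1.2, 2.4]
shift mm [ 0.  59.1 -1.1]
turn [-3.000e-02  2.000e-02 -9.002e+01]
t 11.2833 in proj [-40.   59.1] z 66.9 F [-0.5  1.2  2.4] q [ 0.37  0.22 -0.58  1.87  0.13  1.09 -1.73] 0.004678351230760968
```

View pics/v6.png

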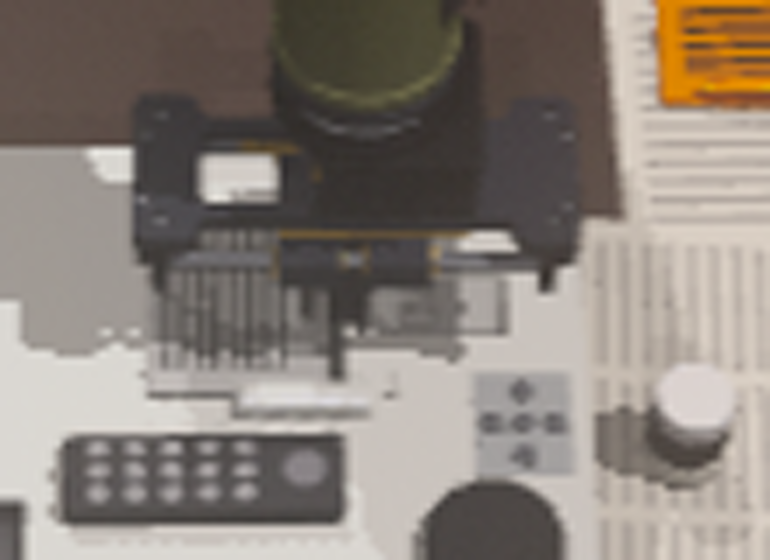

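The last picture shows the cover sliding: its left edge is at col 150, against col 235 for the rail guide, and the dark well is opening at about (335,350). I'll lift the tip 1.5 mm and push on another 62 mm.

```bash
python3 -m handwheel '[{"x":0,"y":0.003,"z":-0.001,"wx":0,"wy":0,"wz":0},{"x":0,"y":0.007,"z":-0.0015,"wx":0,"wy":0,"wz":0},{"x":0,"y":0.011,"z":-0.0015,"wx":0,"wy":0,"wz":0},{"x":0,"y":0.015,"z":-0.0015,"wx":0,"wy":0,"wz":0},{"x":0,"y":0.019,"z":-0.0015,"wx":0,"wy":0,"wz":0},{"x":0,"y":0.023,"z":-0.0015,"wx":0,"wy":0,"wz":0},{"x":0,"y":0.027,"z":-0.0015,"wx":0,"wy":0,"wz":0},{"x":0,"y":0.031,"z":-0.0015,"wx":0,"wy":0,"wz":0}]' |grep -E "pos|ft"; python3 go.py -40 -4 .069
```

```text
position: [0.5337, 0.0219, 0.0686]
ft_force: [0.0, -0.1, 0.6]
shift mm [-0.2 31.9 -0.4]
turn [ 0.000e+00  1.000e-02 -9.002e+01]
t 12.0 in proj [-39.8  27.9] z 68.6 F [ 0.  -0.1  0.6] q [ 0.41  0.22 -0.56  1.87  0.13  1.09 -1.67] 0.005505743888866988
```

```bash
python3 -m handwheel '[{"x":0,"y":0.003,"z":0,"wx":0,"wy":0,"wz":0},{"x":0,"y":0.007,"z":0,"wx":0,"wy":0,"wz":0},{"x":0,"y":0.011,"z":0,"wx":0,"wy":0,"wz":0},{"x":0,"y":0.015,"z":0,"wx":0,"wy":0,"wz":0},{"x":0,"y":0.019,"z":0,"wx":0,"wy":0,"wz":0},{"x":0,"y":0.023,"z":0,"wx":0,"wy":0,"wz":0},{"x":0,"y":0.027,"z":0,"wx":0,"wy":0,"wz":0},{"x":0,"y":0.030,"z":0,"wx":0,"wy":0,"wz":0},{"x":0,"y":0.032,"z":0,"wx":0,"wy":0,"wz":0},{"x":0,"y":0.032,"z":0,"wx":0,"wy":0,"wz":0}]' |grep -E "pos|ft"; python3 go.py -40 -4 .069
python3 -m handwheel '[{"x":0,"y":-0.004,"z":0,"wx":0,"wy":0,"wz":0},{"x":0,"y":-0.008,"z":-0.01,"wx":0,"wy":0,"wz":0},{"x":0,"y":-0.008,"z":-0.04,"wx":0,"wy":0,"wz":0},{"x":0,"y":-0.008,"z":-0.08,"wx":0,"wy":0,"wz":0},{"x":0,"y":-0.008,"z":-0.11,"wx":0,"wy":0,"wz":0}]' |grep -E "pos|ft"
python3 - <<'E'
from pose import *
im,K,T=grab("scene");np.savez("scene4.npz",im=im,K=K,T=T)
# sample along projector y lines: brightness profile on the top at x=-40,-60,-20, and x=-85 (plate edge)
for x in(-10,-20,-30,-40):
    print(x,[(y,int(im[tuple(np.round(proj(K,T,[*W(x,y),.1])).astype(int)[::-1])].max())) for y in range(100,-130,-8)])
E
```

```text
position: [0.5368, -0.0102, 0.0686]
ft_force: [-0.1, -0.3, 0.6]
shift mm [-0.2 -0.3 -0.4]
turn [ 1.000e-02  2.000e-02 -9.006e+01]
t 12.8333 in proj [-39.8  -4.3] z 68.6 F [-0.1 -0.3  0.6] q [ 0.45  0.22 -0.54  1.86  0.13  1.09 -1.61] 0.0049810314104185545
position: [0.5363, -0.0002, 0.1817]
ft_force: [0.8, 0.1, 0.3]
-10 [(100, 213), (92, 218), (84, 218), (76, 218), (68, 217), (60, 217), (52, 106), (44, 100), (36, 100), (28, 96), (20, 98), (12, 112), (4, 150), (-4, 217), (-12, 208), (-20, 186), (-28, 193), (-36, 147), (-44, 177), (-52, 171), (-60, 184), (-68, 174), (-76, 164), (-84, 178), (-92, 194), (-100, 218), (-108, 218), (-116, 218), (-124, 218)]
-20 [(100, 201), (92, 213), (84, 213), (76, 217), (68, 218), (60, 175), (52, 110), (44, 105), (36, 95), (28, 101), (20, 110), (12, 105), (4, 149), (-4, 217), (-12, 207), (-20, 170), (-28, 192), (-36, 146), (-44, 177), (-52, 171), (-60, 164), (-68, 174), (-76, 160), (-84, 178), (-92, 188), (-100, 204), (-108, 218), (-116, 217), (-124, 218)]
-30 [(100, 165), (92, 172), (84, 153), (76, 191), (68, 142), (60, 176), (52, 111), (44, 108), (36, 99), (28, 100), (20, 95), (12, 110), (4, 121), (-4, 159), (-12, 144), (-20, 171), (-28, 179), (-36, 172), (-44, 136), (-52, 123), (-60, 119), (-68, 125), (-76, 116), (-84, 150), (-92, 141), (-100, 161), (-108, 162), (-116, 162), (-124, 204)]
-40 [(100, 171), (92, 181), (84, 168), (76, 191), (68, 190), (60, 186), (52, 89), (44, 92), (36, 103), (28, 101), (20, 109), (12, 104), (4, 121), (-4, 159), (-12, 143), (-20, 152), (-28, 135), (-36, 171), (-44, 135), (-52, 123), (-60, 118), (-68, 127), (-76, 109), (-84, 119), (-92, 146), (-100, 161), (-108, 161), (-116, 162), (-124, 162)]
```

The brightness profile shows the dark filter open over its full 54 mm (y about 58 to 4). The cover lies at about y −12 to −94, clear of the rails, and the arm is clear. Handing in.

```bash
python3 -m handwheel '[{"x":0,"y":0,"z":0,"wx":0,"wy":0,"wz":0},{"x":0,"y":0,"z":0,"wx":0,"wy":0,"wz":0},{"x":0,"y":0,"z":0,"wx":0,"wy":0,"wz":0}]' |grep -E "time|ft"; python3 -c "
from bench import ctrl;print(ctrl.close_job())"
```

```text
time: 13.55
ft_force: [-0.3, -1.0, -0.4]
the job is handed in; nothing more can be done
None
```

I pressed the snap tab in, pushed the cover about 88 mm off its seat, and handed the job in at 13.6 s: the last camera check showed the whole filter open and the cover on the flat top clear of the rails, though I didn't re-measure the other objects at the end.

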